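Scoop the cupboard knobs into the parts bowl

ROBOT

A 7-joint arm with a two-finger parallel gripper is mounted at the origin on the work surface. World frame = base frame: x ahead of the robot, y to its left, z up, the work surface at z = 0. Lengths are in m, angles in rad, forces in N, time in s.
With the tool pointing down it reaches from about 0.425 to 0.975 m from the base axis. Payload 16.7 kg.
Tool frame: the origin (TCP) lies on the centre line of the jaws, within the pads' length; the fingertips stand 17 mm ahead of it and the grasp point (between the pads) lies 2 mm behind it; z points along the fingers, y is the line along which they close (so a half turn about z gives the same grasp; the last joint's range is limited). The gripper opens to 85 mm and grips with 20 to 120 N. Pads are 22 mm wide; open, the fingers measure 114 mm over their backs; the gripper's body (76 mm by 85 mm) begins 54 mm behind the grasp point. The pads swing forward as they close: fully open they stand 13 mm farther back than shut.
Start: joints at [-1.359, 0.426, 0.074, 1.606, -0.034, 1.111, -0.067], TCP at [0.239, 0.631, 0.248] pointing down, gripper open.
Joint ranges: [-2.85, 2.85], [-0.5, 2.14], [-1.23, 1.37], [0.21, 2.46], [-1.02, 4.16], [0.16, 2.05], [-2.73, 2.73]. Speed limits (rad/s): [1.89, 1.89, 2.39, 2.39, 3.01, 3.01, 3.01].

INTERFACE

Orientations are given as [roll, pitch, yaw] about the fixed x, y, z axes, in that order (R = Rz(yaw) Ry(pitch) Rx(roll)).
In Python, from bench import arm gives the robot as it stands. Calls block until the motion is done:
- arm.move_ptp(position, orientation): joint-space move of the TCP to a pose.
- arm.servo_line(position, rotation=None, rate=0.15, force_limit=None): straight line of the TCP; rotation=None keeps the orientation; rate is the mean speed in m/s. With force_limit (N) it stops when the force on the tool has changed by that much, and returns True; else False.
- arm.move_j(angles): joint-space move.
- arm.release() and arm.gripper_close(effort=None): open the fingers fully, or close them until they stop; effort is the grip in N (None keeps the last).
- arm.hold(seconds).
- arm.solve_ik(position, orientation): joint angles nearest the present ones, or None.
- arm.state(): the state.
- arm.read_camera(name): name is "scene" or "top" or "wrist"; returns a dict with "pixels" (384x512x3 uint8, red, green, blue), "depth" (384x512 float32, m along the optical axis (not along the pixel's ray), 0 where there is no reading), "camera_matrix" (3x3 intrinsics, pixels), "T" (4x4, takes a point from camera to world coordinates). Camera axes: x right, y down, z forward; pixel columns grow to the right and rows downward; lengths in m; the calibration is good to about 2 mm. A picture is of the moment at which its call begins.
A pose or a line that the arm cannot do raises arm.PlanningError and nothing moves.
- arm.sign_off(): hands the job in; it is judged then, once.
The state is a dict: "time": time; "qpos": joint angles; "joint_velocities": joint speeds; "effort": joint torques, N m; "eef_pos": TCP position; "eef_rot": TCP orientation; "wrist_force": force on the tool from outside, world axes, zero at the start; "torque": the same for the moment, N m; "gripper_width": finger opening in m; "gripper_force": force on a finger pad.
Only numpy, scipy, OpenCV 4.12 (cv2) and the standard library are available. Lean on these libraries where they do the work, as an engineer would, in place of code of your own. Each camera call takes 0.05 s, during which the arm holds its last target. There are 200 camera calls.

TASK

Take the little scoop from the cork mat, scoop up all four round cupboard knobs from the wide lane of the screw tray in one scoopful, and tip them into the black parts bowl; then lay the scoop flat, right way up, back on the cork mat. Run the scoop along the tray lightly, because pushing hard against the tray bends its thin lip; do not touch the knobs with the fingers, and leave the bowl and everything else where it is.

Things in the scene. Friction and masses are not known exactly. Their poses are not given: they have to be found in the camera images.
- scoop: Aluminium hand scoop, 0.2 kg. Origin: centre of the pan's underside; +x to the open mouth, +z up. Pan 80 mm long, 60 wide, floor 1.5 thick; side walls 24 high for x -40 to +6, only 8 high on to +28; back wall 28 high. Handle: black bar 24 mm wide (y), 18 thick, 100 long, from (-46, 0, 16) rising backwards to (-110, 0, 93) mm, 40 degrees off +z
- scoop_grip (a point): Point inside the scoop's handle, 65 mm up along it, at (-88, 0, 66) mm in the scoop's frame; axes as the scoop's
- scoop_lip (a point): Middle of the pan's straight front edge, on its underside, at (40, 0, 0) mm in the scoop's frame
- mat: Thin cork mat, fixed, 200 (x) x 180 (y) mm, 3 mm thick, on which the scoop starts, mouth towards about the mat's +x; origin: centre of its underside
- tray: Pale grey hard silicone screw tray, fixed, 256 mm long (x), 32 high; floor and walls 4 thick. Two lanes along x: the wide one, with the knobs, is centred on y = 0, 68 mm wide inside, floor x -118 to +98 with its top at z 4; the narrow one (y -38 to -82) holds screws. Side walls upright; end walls lean outward 25 degrees. Origin: underside below the middle of the wide lane
- tray_end (a point): Foot of the wide lane's end wall at its +x end, at floor level, at (98, 0, 4) mm in the tray's frame; the wall leans outward from here; the knobs start in this half of the lane
- bowl: Loose black plastic magnetic parts bowl, round, 130 mm across at the rim, 45 mm high, flaring; origin: centre of its underside. Mass about 0.35 kg
- knob0_c (a point): Centre of the ball of a steel cupboard knob: a 24 mm ball on a round foot of 14 mm diameter, foot end 16 mm from this point along -z, 28 mm high in all. Starts standing on its foot in the wide lane. 30 g
- knob1_c (a point): Centre of the ball of a steel cupboard knob: a 24 mm ball on a round foot of 14 mm diameter, foot end 16 mm from this point along -z, 28 mm high in all. Starts standing on its foot in the wide lane. 30 g; same as knob0
- knob2_c (a point): Centre of the ball of a steel cupboard knob: a 24 mm ball on a round foot of 14 mm diameter, foot end 16 mm from this point along -z, 28 mm high in all. Starts standing on its foot in the wide lane. 30 g; same as knob0
- knob3_c (a point): Centre of the ball of a steel cupboard knob: a 24 mm ball on a round foot of 14 mm diameter, foot end 16 mm from this point along -z, 28 mm high in all. Starts standing on its foot in the wide lane. 30 g; same as knob0
- square: Bystander: flat L-shaped aluminium carpenter's square, legs about 260 and 135 mm, 30 mm wide, 4 mm thick; origin at its underside
- ratchet: Bystander: ratchet driver lying down, black 105 mm handle 32 mm thick, steel head and shaft to its +x; origin at its underside
- bracket0: Bystander: steel L-bracket standing on one leg, legs 50 mm, 22 mm wide, 3 mm thick; origin at its underside
- bracket1: Bystander: steel L-bracket like bracket0; origin at its underside
- bracket2: Bystander: steel L-bracket like bracket0; origin at its underside
- tin: Bystander: closed aluminium tin, 72 mm across, 50 mm high; origin at its underside
- tape: Bystander: grey tape measure, 66 x 34 x 60 mm high; origin at its underside
There are look-alikes about, which are no part of the job. What is shaped like the bowl but orange or turquoise is not meant. What is shaped like the scoop but yellow is not meant.

How it is judged:
On the way, in this order (a step that is already met when the one before it is completed fails the run):
1. all four knobs lie in the scoop together and the scoop is lifted clear above the tray walls (lip over 45 mm above the board) (x of knob0_c in the frame of scoop between -0.04 and 0.05 m and y of knob0_c in the frame of scoop between -0.032 and 0.032 m and z of knob0_c in the frame of scoop between 0 and 0.06 m and x of knob1_c in the frame of scoop between -0.04 and 0.05 m and y of knob1_c in the frame of scoop between -0.032 and 0.032 m and z of knob1_c in the frame of scoop between 0 and 0.06 m and x of knob2_c in the frame of scoop between -0.04 and 0.05 m and y of knob2_c in the frame of scoop between -0.032 and 0.032 m and z of knob2_c in the frame of scoop between 0 and 0.06 m and x of knob3_c in the frame of scoop between -0.04 and 0.05 m and y of knob3_c in the frame of scoop between -0.032 and 0.032 m and z of knob3_c in the frame of scoop between 0 and 0.06 m and height (world z) of each of scoop_lip, scoop above 0.045 m), for 0.2 s.
2. all four knobs are in the bowl (horizontal distance between each of knob0_c, knob1_c, knob2_c, knob3_c and bowl below 0.06 m and z of knob0_c in the frame of bowl between 0 and 0.05 m and z of knob1_c in the frame of bowl between 0 and 0.05 m and z of knob2_c in the frame of bowl between 0 and 0.05 m and z of knob3_c in the frame of bowl between 0 and 0.05 m), for 0.2 s.
At the end, for the whole second after the job is handed in: All four knobs are in the bowl (centres within 60 mm of its axis and under 50 mm above its underside), the bowl upright (within 0.12 rad); the scoop lies still and right way up (within 0.12 rad) on the cork mat, the centre of its pan over the mat (all of step 2 and linear speed of scoop below 0.02 m/s and angle between each of scoop, bowl's own z axis and vertical below 0.12 rad and z of scoop in the frame of mat below 0.009 m and x of scoop in the frame of mat between -0.1 and 0.1 m and y of scoop in the frame of mat between -0.09 and 0.09 m); the robot touches nothing.
It fails at once if the fingers touch a knob (contact force between the fingers and knob0 above 0.3 N or contact force between the fingers and knob1 above 0.3 N or contact force between the fingers and knob2 above 0.3 N or contact force between the fingers and knob3 above 0.3 N).
It fails at once if the scoop presses on the tray with more than 60 N (contact force between scoop and tray above 60 N).
It fails at once if the bowl is moved more than 40 mm or tipped beyond 0.5 rad (distance of bowl from where it was at the start of the episode above 0.04 m or angle between bowl's own z axis and vertical above 0.5 rad).
It fails at once if a bystander is moved more than 30 mm (distance of any of square, ratchet, bracket0, bracket1, bracket2, tin, tape from where it was at the start of the episode above 0.03 m).
It also fails if it takes over 64 s, if anything falls off the work surface, if the arm or the gripper's body presses on something with over 40 N, if the wrist force passes 120 N, or if a joint passes its speed limit or range.

## Working session

There is one attempt and no reset: what is moved stays moved. The work goes in short steps, each a Python script; the robot and the scene stay as the last script left them, time stands still between calls to the robot, and variables do not carry over. Pictures are saved under pics/ and viewed, at most 10 in all, crops included, and the job is handed in when it is done.

```bash
ls; mkdir -p pics; python3 - <<'E'
from bench import arm
import cv2,numpy as np
for n in ("top","scene"):
    c=arm.read_camera(n); np.savez(f"{n}.npz",**c)
    cv2.imwrite(f"pics/{n}0.png",cv2.resize(c["pixels"][:,:,::-1],(800,600),interpolation=cv2.INTER_CUBIC))
    print(n,c["camera_matrix"],c["T"].round(3))
print(arm.state())
E
```

```text
pics
top [[417.55530113   0.         252.4689995 ]
 [  0.         417.55530113 188.41284934]
 [  0.           0.           1.        ]] [[ 4.00e-02 -9.77e-01  2.11e-01  2.55e-01]
 [-9.99e-01 -3.90e-02  8.00e-03  2.10e-02]
 [ 1.00e-03 -2.12e-01 -9.77e-01  1.33e+00]
 [ 0.00e+00  0.00e+00  0.00e+00  1.00e+00]]
scene [[396.80352562   0.         260.05325547]
 [  0.         396.80352562 195.45537647]
 [  0.           0.           1.        ]] [[ 0.104  0.581 -0.807  1.368]
 [ 0.994 -0.068  0.079 -0.035]
 [-0.009 -0.811 -0.585  0.686]
 [ 0.     0.     0.     1.   ]]
{'time': 0.1, 'qpos': array([-1.3585102 ,  0.42666821,  0.07386856,  1.60655526, -0.0341114 ,
        1.11083087, -0.06709958]), 'joint_velocities': array([ 0.00021337, -0.00210708,  0.00042412, -0.00269478,  0.00023976,
       -0.00151228, -0.00076526]), 'effort': array([ 8.94249533e-03, -9.51541114e+01,  3.77246484e+00, -4.64400280e+01,
        1.99507613e-02,  6.49810187e-03, -8.85716895e-05]), 'eef_pos': array([0.23881413, 0.6309512 , 0.24767651]), 'eef_rot': array([-3.14039347e+00,  8.05774164e-05,  2.77975575e+00]), 'wrist_force': array([ 0.68320528, -0.48583096,  0.5297556 ]), 'torque': array([-0.00173479,  0.00061836, -0.01658472]), 'gripper_force': 0.0, 'gripper_width': 0.0856040216126711}
```

View pics/top0.png

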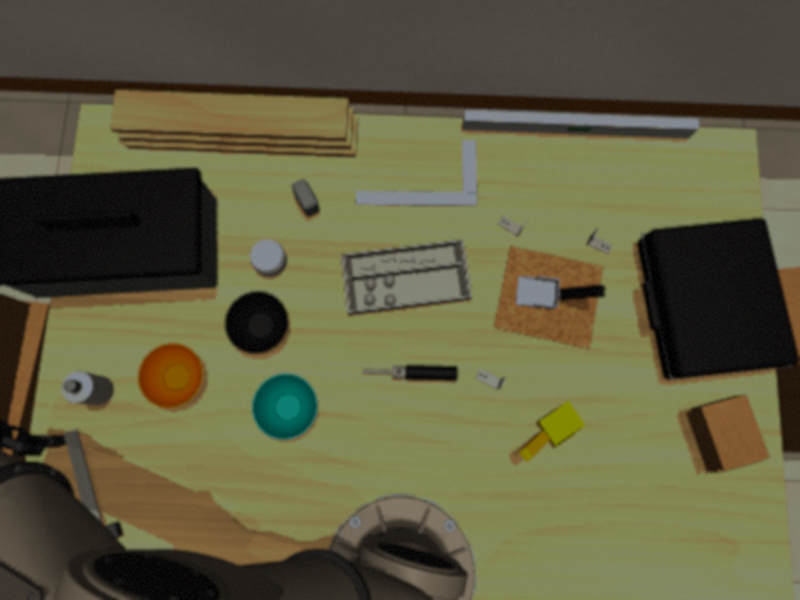

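View pics/scene0.png

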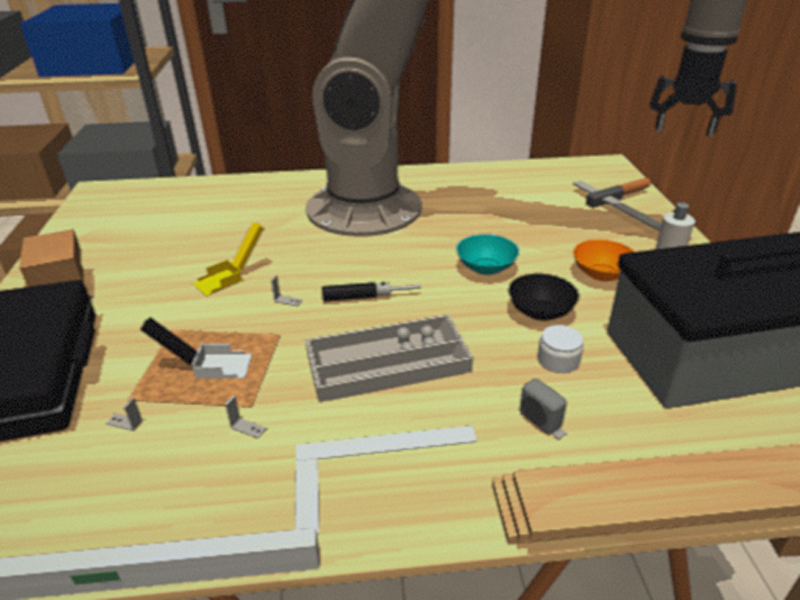

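Top view (800x600 px): the metal scoop is at (560,292) on the cork mat with its mouth to the left (+y), and its handle runs to (605,292). The yellow scoop at (555,430) is the decoy. The tray is at (407,277), with the knobs at (370–390, 283–299), towards its +y end. There are three bowls: black (257,322), orange (171,376) and turquoise (285,406). The black one is meant. I'll confirm in an enlarged crop from both views.

```bash
cat > h.py <<'E'
import numpy as np,cv2
def cloud(c):
    K=c["camera_matrix"];d=c["depth"];v,u=np.indices(d.shape)
    P=np.stack([(u-K[0,2])/K[0,0]*d,(v-K[1,2])/K[1,1]*d,d],-1)
    W=P@c["T"][:3,:3].T+c["T"][:3,3]; W[d==0]=np.nan
    return W
E
python3 - <<'E'
from h import *
t=dict(np.load("top.npz"));s=dict(np.load("scene.npz"))
a=cv2.resize(t["pixels"][145:240,140:400],None,fx=3,fy=3,interpolation=cv2.INTER_CUBIC)
b=cv2.resize(s["pixels"][165:265,80:380],(780,260),interpolation=cv2.INTER_CUBIC)
im=np.vstack([a,b]); im=cv2.convertScaleAbs(im,alpha=1.4); cv2.imwrite("pics/crop.png",im[:,:,::-1])
W=cloud(t);V=cloud(s)
f=lambda C,u,v:np.round(C[int(v/1.5625),int(u/1.5625)],3)
for n,u,v in [("matTL",512,250),("matTR",600,266),("matBR",588,345),("matBL",498,327),("handle end",602,292),("pan",537,292),("case",720,300),("caseL",655,300),("toolbox",110,220),("bowl c",259,322),("board",400,440)]: print(n,f(W,u,v))
print("scene: handle",f(V,150,327),"pan",f(V,230,365),"mat",f(V,260,345))
# height-masked clusters
m=(W[...,2]>0.02)
reg=lambda x0,x1,y0,y1,z0,z1,C:C[(C[...,0]>x0)&(C[...,0]<x1)&(C[...,1]>y0)&(C[...,1]<y1)&(C[...,2]>z0)&(C[...,2]<z1)]
for C,n in((W,"top"),(V,"scene")):
    P=reg(.4,.7,.2,.42,.035,.06,C);print(n,"bowl rim",len(P),P.min(0).round(3),P.max(0).round(3)) if len(P) else 0
E
```

```text
matTL [ 0.647 -0.21   0.005]
matTR [ 0.621 -0.397  0.003]
matBR [ 0.454 -0.367  0.004]
matBL [ 0.481 -0.18   0.009]
handle end [ 0.545 -0.37   0.096]
pan [ 0.562 -0.263  0.001]
case [ 0.536 -0.596  0.095]
caseL [ 0.538 -0.484  0.064]
toolbox [0.618 0.553 0.202]
bowl c [0.472 0.311 0.004]
board [0.248 0.009 0.002]
scene: handle [ 0.559 -0.36   0.093] pan [ 0.557 -0.253  0.002] mat [ 0.506 -0.209  0.001]
top bowl rim 812 [0.402 0.243 0.035] [0.699 0.419 0.06 ]
scene bowl rim 1052 [0.401 0.242 0.035] [0.7   0.417 0.06 ]
```

View pics/crop.png

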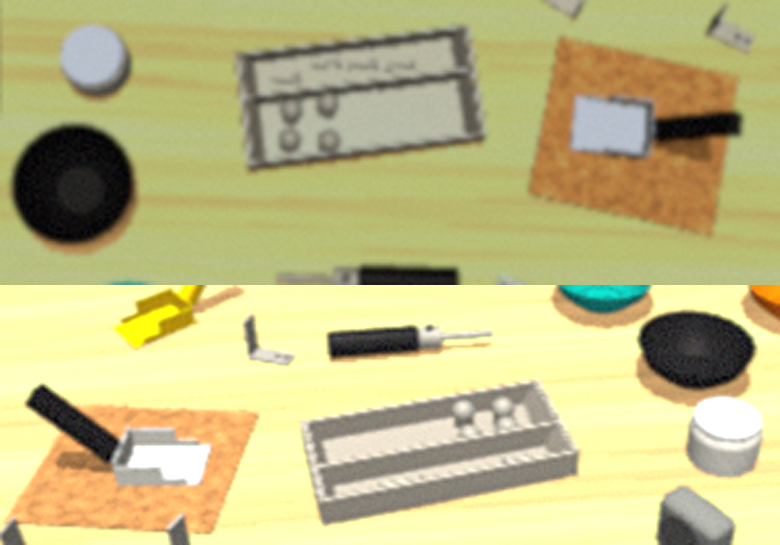

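The crop confirms both targets. The bare aluminium scoop is on the cork mat, and the black bowl (crop 73,183) is beside the white tin. Next I'll fit their poses from both depth views.

```bash
python3 - <<'E'
from h import *
from scipy.optimize import least_squares
t=dict(np.load("top.npz"));s=dict(np.load("scene.npz"))
def reg(C,c,x0,x1,y0,y1,z0,z1):
    m=(C[...,0]>x0)&(C[...,0]<x1)&(C[...,1]>y0)&(C[...,1]<y1)&(C[...,2]>z0)&(C[...,2]<z1)
    return C[m],c["pixels"][m].astype(int)
for n,c in (("top",t),("scene",s)):
    C=cloud(c); print("==",n)
    # tray rim
    P,_=reg(C,c,.46,.72,-.12,.19,.024,.04)
    # keep the largest cluster near
    r=cv2.minAreaRect(P[:,:2].astype(np.float32)*1000); print("tray",len(P),np.round(r[0],1),np.round(r[1],1),round(r[2],1), "z95",np.percentile(P[:,2],95).round(4)); print(cv2.boxPoints(r).round(0).tolist())
    P,col=reg(C,c,.37,.56,.2,.42,.036,.055); d=col.max(1)<75; Q=P[d]
    f=least_squares(lambda p:np.hypot(*(Q[:,:2]-p[:2]).T)-p[2],[.46,.31,.065],loss="soft_l1",f_scale=.003); print("bowl",len(Q),f.x.round(4))
    P,col=reg(C,c,.45,.66,-.42,-.25,.03,.11)
    d=col.max(1)<90;Q=P[d]; mu=Q.mean(0); w=np.linalg.svd(Q-mu,full_matrices=False)[2][0]; w*=np.sign(w[2])
    print("handle",len(Q),mu.round(4),w.round(3),"yaw",np.degrees(np.arctan2(-w[1],-w[0])).round(1),"ztop",np.percentile(Q[:,2],97).round(4)); e=Q[Q[:,2]>np.percentile(Q[:,2],85)].mean(0); print(" upper end mean",e.round(4))
    P,col=reg(C,c,.48,.62,-.36,-.2,-.005,.035); sat=col.max(1)-col.min(1); d=(sat<40)&(col.min(1)>110); Q=P[d]
    r=cv2.minAreaRect(Q[:,:2].astype(np.float32)*1000); print("pan",len(Q),np.round(r[0],1),np.round(r[1],1),round(r[2],1),cv2.boxPoints(r).round(0).tolist())
    P,col=reg(C,c,.42,.69,-.43,-.15,-.008,.012); d=(col[:,0]-col[:,2]>60)&(col[:,0]-col[:,1]>30);Q=P[d]
    r=cv2.minAreaRect(Q[:,:2].astype(np.float32)*1000); print("mat",len(Q),np.round(r[0],1),np.round(r[1],1),round(r[2],1),"z",np.median(Q[:,2]).round(4),cv2.boxPoints(r).round(0).tolist())
    P,_=reg(C,c,.4,.68,-.75,-.44,.05,.3); print("case",P.min(0).round(3),P.max(0).round(3))
E
```

```text
== top
tray 773 [577.6  11.1] [126.2 256.1] 9.6 z95 0.0358
[[494.0, 127.0], [537.0, -126.0], [661.0, -105.0], [618.0, 148.0]]
bowl 266 [0.4658 0.3058 0.0602]
handle 243 [ 0.5481 -0.3381  0.0675] [-0.065 -0.659  0.749] yaw 84.3 ztop 0.1005
 upper end mean [ 0.5465 -0.3645  0.098 ]
pan 370 [ 558.8 -260.7] [76.7 58.8] 85.3 [[526.0, -297.0], [585.0, -301.0], [591.0, -225.0], [533.0, -220.0]]
mat 2226 [ 552.  -288.6] [195.8 176.6] 79.3 z 0.003 [[447.0, -368.0], [621.0, -401.0], [657.0, -209.0], [483.0, -176.0]]
case [ 0.4   -0.747  0.05 ] [ 0.68  -0.465  0.098]
== scene
tray 1105 [577.9  11.1] [128.9 256.6] 9.9 z95 0.0314
[[492.0, 126.0], [537.0, -126.0], [663.0, -104.0], [619.0, 149.0]]
bowl 210 [0.4684 0.3056 0.0611]
handle 350 [ 0.557  -0.3405  0.0646] [-0.057 -0.655  0.753] yaw 85.1 ztop 0.0959
 upper end mean [ 0.5531 -0.3632  0.0933]
pan 622 [ 549.  -269.5] [96.1 82.6] 85.2 [[504.0, -314.0], [586.0, -321.0], [594.0, -225.0], [512.0, -218.0]]
mat 2480 [ 547.1 -300.5] [281.6 188. ] 79.4 z 0.0014 [[429.0, -422.0], [614.0, -456.0], [665.0, -179.0], [481.0, -145.0]]
case [ 0.4   -0.644  0.05 ] [ 0.68  -0.465  0.092]
```

```bash
cat >> h.py <<'E'
from scipy.spatial.transform import Rotation as Ro
from bench import arm
TRAY=(np.array([.5524,.0169,0]),99.7); MAT=np.array([.552,-.2886,.003]); BOWL=np.array([.467,.3057,0])
GRIP=np.array([-.088,0,.066]); LIP=np.array([.040,0,0])
TAU,FLIP=40,1
def tool_in_scoop(tau=None,flip=None):
    a=np.radians(TAU if tau is None else tau); f=FLIP if flip is None else flip
    z=np.array([np.sin(a),0,-np.cos(a)]); y=np.array([0,f,0.]); return np.c_[np.cross(y,z),y,z]
def scoopR(yaw,pitch): return Ro.from_euler("ZY",[yaw,pitch],degrees=True).as_matrix()  # pitch>0: mouth down
def tcp(ref,at,yaw,pitch,**k):
    """TCP pose putting scoop-frame point ref at world point at"""
    R=scoopR(yaw,pitch); Rt=R@tool_in_scoop(**k)
    p=np.asarray(at)+R@(GRIP-ref)+Rt@[0,0,.002]
    return p,Ro.from_matrix(Rt).as_euler("xyz")
def tray(x,y,z):
    o,w=TRAY; return o+Ro.from_euler("z",w,degrees=True).apply([x,y,z])
E
python3 - <<'E'
from h import *
t=dict(np.load("top.npz"));C=cloud(t)
f=lambda u,v:C[int(145+v/3),int(140+u/3)]
o,w=TRAY
for u,v in[(291,105),(327,103),(289,139),(329,139)]:
    p=f(u,v); print("knob",p.round(3),Ro.from_euler("z",-w,degrees=True).apply(p-o).round(3))
P=C[(C[...,2]>.12)&(C[...,1]>.3)&(C[...,0]>.45)&(C[...,0]<.75)]; print("toolbox",P.min(0).round(3),P.max(0).round(3))
Z=np.zeros(3)
for tau in(40,30,20):
  for fl in(1,-1):
    for dy in (85,):
      w=[("grasp",tcp(GRIP,[.551,-.350,.069],85,0,tau=tau,flip=fl)),("tray in",tcp(LIP,tray(-.01,0,.006),99.7,0,tau=tau,flip=fl)),("tray end",tcp(LIP,tray(.1,0,.006),99.7,-20,tau=tau,flip=fl)),("lift",tcp(LIP,tray(.1,0,.14),99.7,-20,tau=tau,flip=fl))]
      for h in(80,100,125,150): w.append(("bowl%d"%h,tcp(LIP,BOWL+[0,0,.07],h,70,tau=tau,flip=fl)))
      print(tau,fl,[(n,None if (q:=arm.solve_ik(*p)) is None else q.round(2).tolist()) for n,p in w])
E
```

```text
knob [0.561 0.082 0.033] [ 0.063 -0.019  0.033]
knob [0.566 0.044 0.032] [ 0.025 -0.018  0.032]
knob [0.525 0.084 0.032] [0.071 0.016 0.032]
knob [0.527 0.043 0.03 ] [0.03  0.021 0.03 ]
toolbox [0.499 0.394 0.12 ] [0.742 0.791 0.216]
40 1 [('grasp', [0.34, 0.95, 0.63, 1.53, -0.95, 1.54, -1.92]), ('tray in', [-0.04, 0.85, 0.63, 1.74, -0.98, 1.43, -1.9]), ('tray end', [0.18, 0.95, 0.26, 1.75, -1.02, 1.46, -1.88]), ('lift', [0.18, 0.73, 0.26, 1.76, -0.96, 1.56, -2.05]), ('bowl80', [-0.77, 0.53, -0.13, 1.62, 0.31, 1.47, 1.96]), ('bowl100', [-0.79, 0.47, -0.19, 1.73, 0.45, 1.38, 2.15]), ('bowl125', [-0.79, 0.37, -0.26, 1.88, 0.61, 1.21, 2.4]), ('bowl150', [-0.76, 0.26, -0.31, 2.05, 0.74, 1.0, 2.67])]
40 -1 [('grasp', [0.34, 0.95, 0.63, 1.53, -0.95, 1.54, 1.22]), ('tray in', [-0.05, 0.85, 0.65, 1.74, -0.99, 1.44, 1.25]), ('tray end', [0.38, 0.92, -0.03, 1.73, -0.86, 1.32, 1.13]), ('lift', [0.4, 0.71, -0.05, 1.75, -0.83, 1.44, 0.97]), ('bowl80', [-1.23, 0.58, 0.53, 1.66, 0.04, 1.39, -0.9]), ('bowl100', [-1.3, 0.5, 0.5, 1.76, 0.19, 1.26, -0.73]), ('bowl125', [-1.35, 0.38, 0.44, 1.92, 0.38, 1
[... 1254 characters left out ...]
owl80', [-0.81, 0.71, -0.17, 1.48, 0.43, 1.79, 1.89]), ('bowl100', [-0.86, 0.63, -0.23, 1.63, 0.62, 1.67, 2.02]), ('bowl125', [-0.9, 0.51, -0.3, 1.86, 0.84, 1.47, 2.16]), ('bowl150', [-0.92, 0.36, -0.33, 2.11, 1.06, 1.22, 2.27])]
20 -1 [('grasp', [0.17, 0.8, 0.67, 1.68, -0.82, 1.19, 1.11]), ('tray in', [-0.27, 0.73, 0.75, 1.87, -0.88, 1.12, 1.13]), ('tray end', [-0.02, 0.79, 0.39, 1.87, -0.97, 1.19, 1.18]), ('lift', [-0.19, 0.64, 0.63, 1.85, -0.94, 1.41, 1.07]), ('bowl80', [-1.26, 0.78, 0.55, 1.51, 0.14, 1.65, -0.92]), ('bowl100', [-1.37, 0.68, 0.52, 1.67, 0.32, 1.47, -0.82]), ('bowl125', [-1.52, 0.55, 0.51, 1.9, 0.56, 1.21, -0.74]), ('bowl150', [-1.58, 0.38, 0.45, 2.15, 0.89, 0.99, -0.74])]
```

Knob tops are at z ≈ 0.032 and the tray rim is at 0.032, which matches the text. Tray length and width, and the mat and bowl sizes, also agree. Next is the grasp.

```bash
sed -i 's/^TAU,FLIP=.*/TAU,FLIP=25,-1/' h.py; python3 - <<'E'
from h import *
p,r=tcp(GRIP,[.551,-.350,.069],85,0)
z=Ro.from_euler("xyz",r).as_matrix()[:,2]
arm.move_ptp(p-.15*z+[0,0,.05],r)
arm.servo_line(p-.08*z,r)
c=arm.read_camera("wrist");t=arm.read_camera("top")
a=cv2.resize(c["pixels"],(512,384)); cv2.imwrite("pics/w1.png",a[:,:,::-1])
print(arm.servo_line(p,r,rate=.1,force_limit=8))
arm.gripper_close(90)
s=arm.state();print(s["time"],s["eef_pos"]-p,s["gripper_width"],s["gripper_force"],s["wrist_force"])
E
```

```text
False
6.45 [-1.88106658e-06  3.57384071e-05  1.76832500e-04] 0.022827071540003598 87.69398331642151 [-0.64484126  0.09281697  3.76043823]
```

View pics/w1.png

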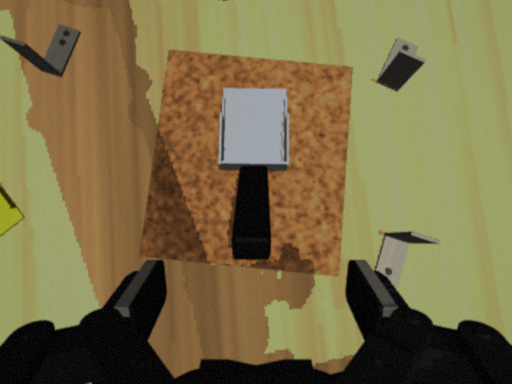

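The wrist picture shows the scoop upright and centred between the fingers, with the pan at (254,127) and the handle at (252,210). Next I'll lift it, carry it over the lane and check where it sits in the hand.

```bash
python3 - <<'E'
from h import *
p,r=tcp(GRIP,[.551,-.350,.069],85,0)
arm.servo_line(p+[0,0,.10],r,rate=.15)
p,r=tcp(LIP,tray(-.02,0,.10),TRAY[1],0); arm.move_ptp(p,r); arm.hold(.3)
s=arm.state();print(s["time"],s["gripper_width"],s["wrist_force"].round(2),s["qpos"].round(2))
ims=[]
for n in("top","scene"):
    c=arm.read_camera(n);C=cloud(c);np.savez(n+"2.npz",**c)
    rel=(C-tray(-.02,0,.10))@scoopR(TRAY[1],0)+LIP   # in nominal scoop frame
    col=c["pixels"].astype(int); m=(rel[...,0]>-.035)&(rel[...,0]<.05)&(abs(rel[...,1])<.045)&(abs(rel[...,2])<.04)
    P=rel[m]; fl=P[abs(P[:,1])<.02]
    print(n,len(P)); 
    if len(fl)>10:
        fl=fl[abs(fl[:,2]-np.median(fl[:,2]))<.006]
        A=np.c_[fl[:,:2],np.ones(len(fl))]; print(" floor z=ax+by+c",np.linalg.lstsq(A,fl[:,2],rcond=None)[0].round(4),"x,y ranges",np.percentile(P[:,0],[1,99]).round(4),np.percentile(P[:,1],[1,99]).round(4))
        q=P[P[:,0]<.035];print(" front",[round(float(P[(abs(P[:,1]-y)<.006)][:,0].max()),4) for y in(-.02,0,.02)])
    v,u=np.where(m)
    if len(u): k=c["pixels"][max(0,v.mean().astype(int)-48):v.mean().astype(int)+48,max(0,u.mean().astype(int)-64):u.mean().astype(int)+64]; ims.append(cv2.resize(k,(400,300)))
cv2.imwrite("pics/held.png",np.hstack(ims)[:,:,::-1])
E
```

```text
8.4583 0.0227882766494294 [-0.45 -0.53 -2.28] [-0.33  0.72  0.95  1.79 -0.9   1.4   1.14]
top 0
scene 560
 floor z=ax+by+c [-0.0106 -0.0107 -0.0005] x,y ranges [-0.0338  0.0384] [-0.0319  0.0317]
 front [0.0394, 0.039, 0.0392]
```

View pics/held.png

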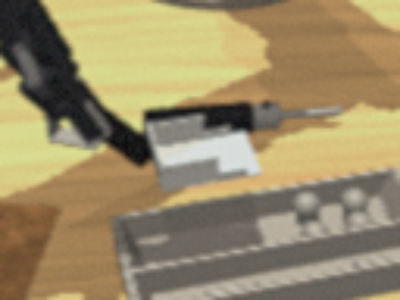

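The scoop sits in the hand as modelled: floor level within 2 mm, front edge at 39 mm, centred. Now I'll lower it lightly onto the lane floor.

```bash
python3 - <<'E'
from h import *
Y=TRAY[1]
p,r=tcp(LIP,tray(-.02,0,.03),Y,3); arm.servo_line(p,r,rate=.1); arm.hold(.2)
w0=arm.state()["wrist_force"]
p,r=tcp(LIP,tray(-.02,0,-.002),Y,3); hit=arm.servo_line(p,r,rate=.02,force_limit=3)
s=arm.state(); dz=s["eef_pos"]-p
print(hit,"lip z model",-.002+dz[2],s["wrist_force"]-w0,s["time"])
E
```

```text
True lip z model 0.0032521523375405193 [ 1.64205454 -1.52953872  7.40068215] 10.7417
```

```bash
cat >> h.py <<'E'
def look(name,pts=None):
    c=arm.read_camera("scene");T=np.linalg.inv(c["T"]);q=T[:3,:3]@tray(.05,0,.03)+T[:3,3];u,v=(c["camera_matrix"]@(q/q[2]))[:2].astype(int)
    cv2.imwrite(f"pics/{name}.png",cv2.convertScaleAbs(cv2.resize(c["pixels"][v-45:v+45,u-60:u+60,::-1],(640,480),interpolation=cv2.INTER_CUBIC),alpha=1.2))
E
python3 - <<'E'
from h import *
Y=TRAY[1]
p,r=tcp(LIP,tray(-.02,0,.0038),Y,3); arm.servo_line(p,r,rate=.02)
p,r=tcp(LIP,tray(.075,0,.0038),Y,3); print(arm.servo_line(p,r,rate=.2,force_limit=30))
s=arm.state();print(s["eef_pos"]-p,s["wrist_force"],s["time"])
look("l1")
E
```

```text
False
[ 7.51373250e-05 -6.13072113e-04  1.11648445e-04] [ 0.30844518 -0.32901416  0.79755578] 11.6167
```

View pics/l1.png

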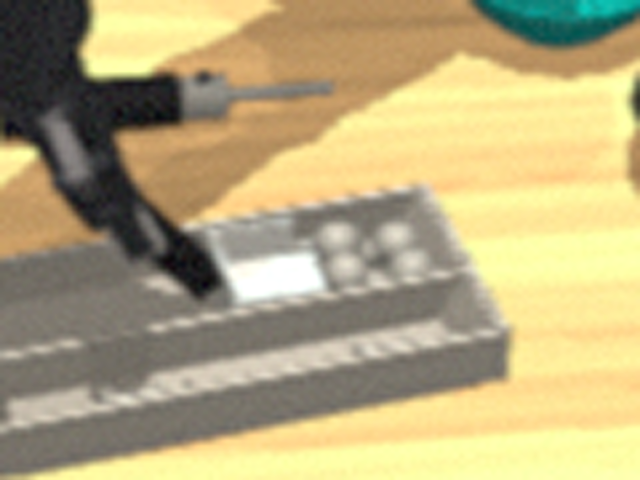

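The knobs are bunched against the end wall, with the balls at (338,237), (345,267), (396,237) and (410,262). The lip is just behind the rear pair. I'll press on gently with a force limit.

```bash
python3 - <<'E'
from h import *
Y=TRAY[1]
p,r=tcp(LIP,tray(.095,0,.0038),Y,3); print(arm.servo_line(p,r,rate=.06,force_limit=14))
s=arm.state();print(Ro.from_euler("z",-Y,degrees=True).apply(s["eef_pos"]-p).round(4),s["wrist_force"],s["time"])
look("l2")
E
```

```text
False
[ 0.0001  0.     -0.0001] [-0.16730571  1.70483274  0.42245473] 12.15
```

View pics/l2.png

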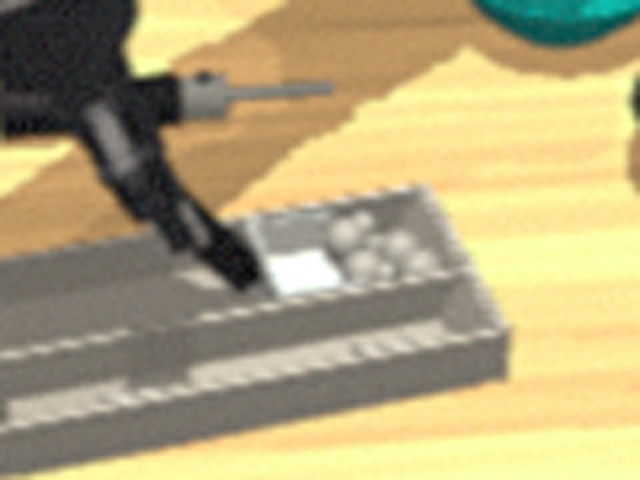

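Forces stay under 2 N. The rear knobs have tipped into the pan (balls at 348,232 and 362,265), and the front pair is leaning on the end wall at the lip (400,245 and 422,262). Next I'll run the lip up the leaning wall while tilting the mouth up.

```bash
python3 - <<'E'
from h import *
Y=TRAY[1]
for x,h,pt in [(.0975,.0005,0),(.0975+.0042,.009,-5)]:
    p,r=tcp(LIP,tray(x,0,.004+h),Y,pt); hit=arm.servo_line(p,r,rate=.04,force_limit=22)
    s=arm.state();print(hit,Ro.from_euler("z",-Y,degrees=True).apply(s["eef_pos"]-p).round(4),s["wrist_force"].round(1),s["time"])
    if hit: break
look("l3")
for pt in(-14,-25,-30): print(arm.solve_ik(*tcp(LIP,tray(.108,0,.03),Y,pt)))
E
```

```text
False [-0.0009  0.0002 -0.0001] [ 0.9 -2.   1. ] 12.5
False [-0.001   0.0003 -0.0001] [ 0.6 -3.   1.6] 12.7833
[-0.13659403  0.74875134  0.51986471  1.88865352 -1.00187294  1.25644416
  1.1648613 ]
[ 0.10179112  0.83635164  0.28702975  1.81635399 -0.98180944  1.31295796
  1.19672086]
[ 0.20044119  0.88599943  0.18358072  1.78040695 -0.96257327  1.33461197
  1.19992201]
```

View pics/l3.png

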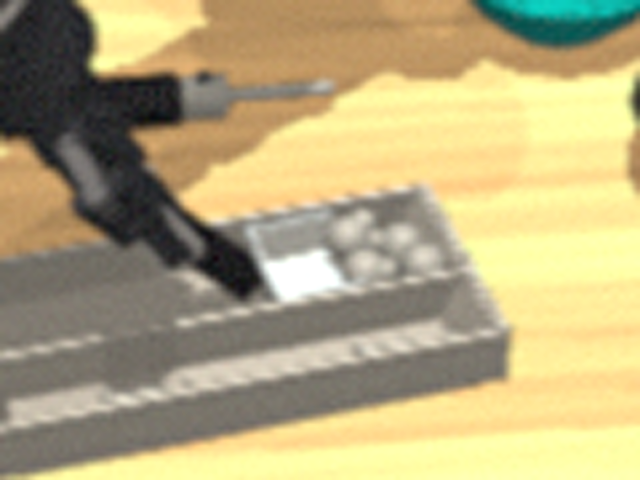

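The lip is partway up the wall and light, with the knobs still bunched at the mouth. I'll keep rising with more tilt, checking the knob positions numerically from depth.

```bash
cat >> h.py <<'E'
def scoop_now():
    s=arm.state();Rt=Ro.from_euler("xyz",s["eef_rot"]).as_matrix();R=Rt@tool_in_scoop().T
    return R,s["eef_pos"]-Rt@[0,0,.002]-R@GRIP
def knobs():
    R,o=scoop_now(); c=arm.read_camera("scene"); L=(cloud(c)-o)@R
    m=(L[...,0]>-.036)&(L[...,0]<.075)&(abs(L[...,1])<.0265)&(L[...,2]>.011)&(L[...,2]<.05)
    g=np.zeros((28,16),int); P=L[m]; 
    H=np.full((14,11),-1.);
    for q in P: i=int((q[0]+.036)/.008);j=int((q[1]+.0275)/.005); H[i,j]=max(H[i,j],q[2]*1000)
    return H.astype(int),P
E
python3 - <<'E'
from h import *
Y=TRAY[1]
print(knobs()[0])
for h,pt in [(.020,-12),(.027,-17)]:
    p,r=tcp(LIP,tray(.0972+.466*h,0,.004+h),Y,pt); hit=arm.servo_line(p,r,rate=.04,force_limit=22)
    s=arm.state();print(hit,Ro.from_euler("z",-Y,degrees=True).apply(s["eef_pos"]-p).round(4),s["wrist_force"].round(1),s["time"])
    if hit: break
    print(knobs()[0])
E
```

```text
[[-1 -1 -1 -1 -1 -1 -1 -1 -1 -1 22]
 [-1 -1 -1 -1 -1 -1 -1 -1 -1 -1 19]
 [-1 -1 -1 -1 -1 -1 -1 -1 -1 -1 20]
 [-1 -1 -1 -1 -1 -1 -1 -1 -1 -1 12]
 [-1 17 18 19 13 -1 16 19 18 18 21]
 [14 19 19 19 18 -1 15 19 21 18 -1]
 [12 15 22 18 -1 -1 14 16 22 20 18]
 [23 20 15 -1 18 17 16 16 16 11 -1]
 [25 22 18 16 19 19 19 -1 -1 -1 -1]
 [24 22 23 -1 14 15 17 -1 -1 -1 -1]
 [16 16 16 12 17 16 15 15 16 15 13]
 [16 15 14 15 16 16 13 17 12 14 15]
 [-1 -1 -1 -1 -1 -1 -1 -1 -1 -1 -1]
 [-1 -1 -1 -1 -1 -1 -1 -1 -1 -1 -1]]
True [-0.0031  0.0003  0.0026] [-4.6 -7.1 11.6] 13.0917
```

Before this step all four balls lay inside the pan (x ≈ 5–35 mm). The stop looks like the lip pressing the wall, at about 14 N. I'll back off a few mm and keep lifting with the tilt.

```bash
python3 - <<'E'
from h import *
Y=TRAY[1]
def go(x,h,pt,rate=.04,fl=25):
    p,r=tcp(LIP,tray(x,0,.004+h),Y,pt); hit=arm.servo_line(p,r,rate=rate,force_limit=fl)
    s=arm.state();print(hit,Ro.from_euler("z",-Y,degrees=True).apply(s["eef_pos"]-p).round(4),s["wrist_force"].round(1),s["time"]); return hit
R,o=scoop_now(); l=o+R@LIP; print("lip tray",Ro.from_euler("z",-Y,degrees=True).apply(l-TRAY[0]).round(4),"pitch",np.degrees(np.arcsin(R[2,0])))
print(knobs()[0])
ok=not go(.0985,.018,-9) and not go(.100,.026,-15)
print(knobs()[0])
E
```

```text
lip tray [ 0.1014 -0.0003  0.0198] pitch 9.152710779017685
[[-1 -1 -1 -1 -1 -1 -1 -1 -1 -1 18]
 [-1 -1 -1 -1 -1 -1 -1 -1 -1 -1 16]
 [-1 -1 -1 -1 -1 -1 -1 -1 -1 -1 -1]
 [-1 -1 -1 -1 -1 -1 -1 -1 14 -1 -1]
 [14 19 17 16 -1 -1 17 17 18 17 -1]
 [16 18 18 -1 14 -1 13 18 17 18 -1]
 [11 16 17 -1 -1 -1 11 12 17 22 -1]
 [14 18 -1 11 11 18 15 14 -1 -1 -1]
 [21 21 16 -1 17 17 17 -1 -1 -1 -1]
 [20 21 18 -1 -1 12 -1 11 -1 -1 -1]
 [16 -1 -1 -1 -1 -1 -1 -1 -1 -1 -1]
 [-1 11 -1 -1 -1 -1 -1 -1 -1 -1 -1]
 [-1 -1 -1 -1 -1 -1 -1 -1 -1 -1 -1]
 [-1 -1 -1 -1 -1 -1 -1 -1 -1 -1 -1]]
False [ 0.0005 -0.0001 -0.    ] [ 0.5  0.3 -3.2] 13.4583
False [-0.0005  0.0003 -0.0005] [-0.3 -0.9 -2.9] 13.775
[[-1 -1 -1 -1 -1 -1 -1 -1 -1 -1 13]
 [-1 -1 -1 -1 -1 -1 -1 21 21 20 17]
 [-1 -1 -1 -1 -1 -1 15 18 22 23 -1]
 [16 12 15 -1 -1 -1 15 18 21 23 12]
 [16 16 17 16 -1 -1 -1 11 13 14 18]
 [14 18 19 16 -1 -1 -1 -1 -1 -1 -1]
 [16 13 14 14 15 15 -1 -1 -1 -1 -1]
 [19 19 -1 17 15 16 -1 -1 -1 -1 -1]
 [20 20 -1 -1 13 13 -1 -1 -1 -1 -1]
 [17 18 -1 -1 -1 -1 -1 -1 -1 -1 -1]
 [-1 -1 -1 -1 -1 -1 -1 -1 -1 -1 -1]
 [-1 -1 -1 -1 -1 -1 -1 -1 -1 -1 -1]
 [-1 -1 -1 -1 -1 -1 -1 -1 -1 -1 -1]
 [-1 -1 -1 -1 -1 -1 -1 -1 -1 -1 -1]]
```

The knobs are rolling back into the pan and nothing is pressing on the wall. I'll keep lifting and tilting.

```bash
python3 - <<'E'
from h import *
Y=TRAY[1]
for x,h,pt in[(.098,.036,-21),(.095,.055,-25),(.09,.08,-25)]:
    p,r=tcp(LIP,tray(x,0,.004+h),Y,pt); hit=arm.servo_line(p,r,rate=.05,force_limit=25)
    s=arm.state();print(hit,s["wrist_force"].round(1),s["time"])
    if hit: break
arm.hold(.3); print(knobs()[0]); look("l4")
E
```

```text
False [ 0.9  0.3 -2.7] 14.1167
False [-0.6  1.3 -2.6] 14.4583
False [-0.7  0.1 -2.9] 15.1167
[[19 21 21 -1 -1 -1 17 18 19 17 13]
 [18 18 19 19 -1 -1 18 21 21 18 18]
 [13 18 17 13 -1 -1 11 16 16 17 19]
 [-1 12 17 18 17 14 -1 -1 -1 -1 13]
 [-1 13 16 18 18 -1 -1 -1 -1 -1 17]
 [20 20 13 15 13 -1 -1 -1 -1 -1 -1]
 [22 23 -1 -1 -1 -1 -1 -1 -1 -1 -1]
 [13 20 -1 -1 -1 -1 -1 -1 -1 -1 -1]
 [-1 -1 -1 -1 -1 -1 -1 -1 -1 -1 -1]
 [-1 -1 -1 -1 -1 -1 -1 -1 -1 -1 -1]
 [-1 -1 -1 -1 -1 -1 -1 -1 -1 -1 -1]
 [-1 -1 -1 -1 -1 -1 -1 -1 -1 -1 -1]
 [-1 -1 -1 -1 -1 -1 -1 -1 -1 -1 -1]
 [-1 -1 -1 -1 -1 -1 -1 -1 -1 -1 -1]]
```

View pics/l4.png

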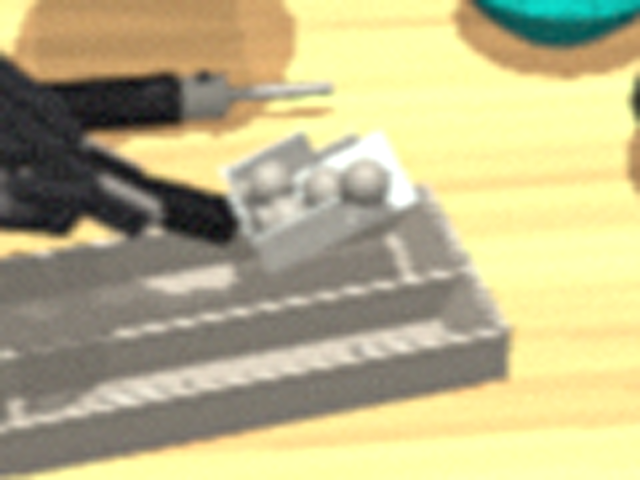

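All four knobs lie in the lifted scoop, with balls at (268,182), (272,212), (322,185) and (368,180). Step 1 is met, so I'll carry them to the bowl.

```bash
python3 - <<'E'
from h import *
Y=TRAY[1]
def go(at,yaw,pt,rate):
    p,r=tcp(LIP,at,yaw,pt); arm.servo_line(p,r,rate=rate)
go(tray(.085,0,.15),Y,-25,.1)
H=120; d=Ro.from_euler("z",H,degrees=True).apply([1,0,0])
L=BOWL-.030*d
go(L+[0,0,.15],H,-22,.12)
go(L+[0,0,.085],H,-22,.1); arm.hold(.2)
print(arm.state()["time"],arm.state()["wrist_force"].round(2),arm.state()["qpos"].round(2)); print(knobs()[0].max(1))
for pt in (10,55,65): print(pt,arm.solve_ik(*tcp(LIP,L+[0,0,.068],H,pt)))
E
```

```text
19.1167 [ 0.09  0.91 -1.73] [-0.25  0.74  0.32  1.77 -0.9   1.36  1.09]
[21 21 18 18 21 21 23 19 -1 -1 -1 -1 -1 -1]
10 [-0.69984577  0.45040281  0.52242577  1.91731858 -0.5680327   0.99430258
  0.66608433]
55 [-1.38063224  0.41221006  0.6294071   1.94012724  0.31479644  1.02241501
 -0.43889461]
65 [-1.55425702  0.52893164  0.74250496  1.91826249  0.35118672  1.0836008
 -0.52548759]
```

```bash
python3 - <<'E'
from h import *
H=120; d=Ro.from_euler("z",H,degrees=True).apply([1,0,0]); L=BOWL-.030*d
for pt in (-12,-4,4,12,20,28,36,44,52,60,68):
    p,r=tcp(LIP,L+[0,0,.068]+ (0.012*d if pt>30 else 0),H,pt); arm.servo_line(p,r,rate=.12)
arm.hold(.5)
def count():
    for n in("scene","top"):
        c=arm.read_camera(n);C=cloud(c);col=c["pixels"].astype(int)
        m=(np.hypot(C[...,0]-BOWL[0],C[...,1]-BOWL[1])<.05)&(C[...,2]<.045)&(col.min(-1)>70)
        k,lab,st,ce=cv2.connectedComponentsWithStats(m.astype(np.uint8)); print(n,[(int(s[4]),ce[i+1].round().tolist(),C[lab==i+1].mean(0).round(3).tolist()) for i,s in enumerate(st[1:]) if s[4]>3])
    return c
count(); print(knobs()[0].max(1)); s=arm.state();print(s["time"],s["wrist_force"].round(2))
p,r=tcp(LIP,L+[0,0,.068]+.012*d,H,68); arm.servo_line(p+[0,0,.09],r,rate=.12)
p,r=tcp(LIP,L+[-.03,-.05,.16],H,5); arm.servo_line(p,r,rate=.12); arm.hold(.2);print(arm.state()["wrist_force"].round(2)); count()
ims=[]
for n in("scene","top"):
    c=arm.read_camera(n);T=np.linalg.inv(c["T"]);q=T[:3,:3]@BOWL+T[:3,3];u,v=(c["camera_matrix"]@(q/q[2]))[:2].astype(int)
    ims.append(cv2.resize(c["pixels"][v-50:v+50,u-50:u+50,::-1],(400,400),interpolation=cv2.INTER_CUBIC))
cv2.imwrite("pics/bowl.png",cv2.convertScaleAbs(np.hstack(ims),alpha=1.3)); print(arm.state()["time"])
E
```

```text
scene [(160, [346.0, 194.0], [0.473, 0.3, 0.023]), (140, [345.0, 205.0], [0.494, 0.296, -0.002])]
top [(27, [164.0, 202.0], [0.48, 0.311, 0.029])]
[-1 -1 -1 -1 -1 -1 -1 -1 -1 -1 -1 -1 -1 -1]
23.5833 [-0.76  0.19 -1.7 ]
[-0.38 -0.23 -2.22]
scene [(178, [345.0, 193.0], [0.47, 0.3, 0.022]), (142, [345.0, 205.0], [0.494, 0.295, -0.002])]
top [(109, [164.0, 206.0], [0.468, 0.308, 0.028]), (36, [171.0, 208.0], [0.463, 0.287, 0.026])]
26.775
```

View pics/bowl.png

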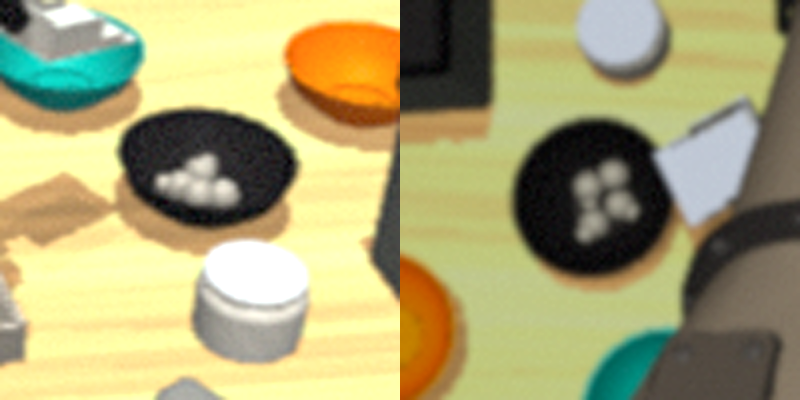

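All four knobs are in the black bowl (right panel: 585,185; 613,173; 620,205; 590,225) and the scoop is empty. I'll return it to the mat.

```bash
python3 - <<'E'
from h import *
p,r=tcp(LIP,tray(.03,0,.17),TRAY[1],0); arm.servo_line(p,r,rate=.2)
g=np.array([.551,-.350,.069])
p,r=tcp(GRIP,g+[0,0,.10],85,0); arm.move_ptp(p,r)
arm.servo_line(*tcp(GRIP,g+[0,0,.012],85,0),rate=.15); arm.hold(.2)
w=arm.state()["wrist_force"]
p,r=tcp(GRIP,g-[0,0,.003],85,0); hit=arm.servo_line(p,r,rate=.015,force_limit=3)
s=arm.state();print(hit,"grip z",s["eef_pos"][2]-p[2]+.066,(s["wrist_force"]-w).round(1),s["time"])
E
```

```text
True grip z 0.07559855464183099 [-0.1 -2.8  6.5] 30.5167
```

Contact came 6 mm early, so the scoop has probably shifted in the grip. I'll measure it.

```bash
python3 - <<'E'
from h import *
R,o=scoop_now(); c=arm.read_camera("scene"); L=(cloud(c)-o)@R; col=c["pixels"].astype(int)
m=(abs(L[...,0])<.07)&(abs(L[...,1])<.05)&(L[...,2]>-.015)&(L[...,2]<.045)&(col.max(-1)-col.min(-1)<40)&(col.min(-1)>110)
P=L[m];fl=P[(abs(P[:,1])<.02)&(P[:,0]>-.02)&(P[:,0]<.036)]
A=np.c_[fl[:,:2],np.ones(len(fl))]; k=np.linalg.lstsq(A,fl[:,2],rcond=None)[0]; print(k.round(4),"res",np.std(A@k-fl[:,2]).round(4))
print("front",[round(float(P[abs(P[:,1]-y)<.006][:,0].max()),4) for y in(-.02,0,.02)],"y",np.percentile(P[:,1],[1,99]).round(4),"o",o.round(4))
print(arm.state()["torque"].round(3),arm.state()["gripper_width"])
E
```

```text
[-0.0569  0.     -0.0049] res 0.0012
front [0.0345, 0.0341, 0.0353] y [-0.033   0.0298] o [ 0.5587 -0.2623  0.0096]
[ 0.248 -0.183 -0.128] 0.022952775690849834
```

The scoop slipped about 6 mm and 2.7° mouth-down in the hand. I'll level it about its lip, seat it gently and release.

```bash
python3 - <<'E'
from h import *
R,o=scoop_now(); ref=np.array([.035,0,-.008]); at=o+R@ref
p,r=tcp(ref,at+[0,0,.0005],85,-2.7); print(arm.servo_line(p,r,rate=.02,force_limit=10))
q=p-[0,0,.008]; print(arm.servo_line(q,r,rate=.01,force_limit=3)); print((arm.state()["eef_pos"]-p).round(4),arm.state()["wrist_force"].round(1))
arm.release(); arm.hold(.3)
z=Ro.from_euler("xyz",r).as_matrix()[:,2]; p=arm.state()["eef_pos"]
arm.servo_line(p-.09*z,r,rate=.1); arm.servo_line(p-.12*z+[0,0,.06],r); arm.hold(.3)
for n in("scene","top"):
    c=arm.read_camera(n);C=cloud(c);col=c["pixels"].astype(int)
    m=(abs(C[...,0]-.555)<.07)&(abs(C[...,1]+.262)<.07)&(C[...,2]>-.01)&(C[...,2]<.02)&(col.max(-1)-col.min(-1)<40)&(col.min(-1)>120)
    P=C[m]; mu=np.median(P,0); f=P[(abs(P[:,:2]-mu[:2])<.02).all(1)]; k=np.linalg.lstsq(np.c_[f[:,:2],np.ones(len(f))],f[:,2],rcond=None)[0]
    print(n,len(P),mu.round(4),"slopes",k[:2].round(3),P.min(0).round(3),P.max(0).round(3))
c=arm.read_camera("scene");C=cloud(c)
m=(np.hypot(C[...,0]-BOWL[0],C[...,1]-BOWL[1])<.05)&(C[...,2]>.012)&(C[...,2]<.045)&(c["pixels"].min(-1)>70);print("knob px in bowl",m.sum())
s=arm.state();print(s["time"],s["gripper_width"],s["wrist_force"].round(2))
E
```

```text
False
True
[-0.0003 -0.0002 -0.0005] [-0.1 -2.8  5.2]
scene 397 [ 0.5518 -0.2604  0.0035] slopes [-0.029  0.024] [ 0.493 -0.321 -0.   ] [ 0.593 -0.226  0.02 ]
  return _methods._mean(a, axis=axis, dtype=dtype,
  ret = um.true_divide(
Traceback (most recent call last):
ValueError: zero-size array to reduction operation minimum which has no identity
```

```bash
python3 - <<'E'
from h import *
s=arm.state();print(s["time"],s["gripper_width"],s["wrist_force"].round(2),s["eef_pos"].round(3)); print(arm.sign_off())
E
```

```text
34.4083 0.08549383708865521 [-0.14 -0.78 -0.23] [ 0.545 -0.408  0.234]
the job is handed in; nothing more can be done
None
```

The job is handed in at about 34 s: all four knobs are in the black bowl, and the scoop measured flat, right way up, on the cork mat with the gripper clear of it; no verdict was returned.

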